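# Clear the vial and clip the cover onto the block heater

## Task

Take the vial off the block heater and stand it upright in the steel tray, without disturbing the vial already there. Then take the cover from the sloping rest, lay it level on the heater's aluminium block with its edges flush with the block's on all sides, and press it down until it lies flat and the spring catch has snapped over its edge. Leave the bottle, the beaker and the tube rack where they stand, and let go of everything.

Things in the scene. Friction and masses are not known exactly. Their poses are not given: they have to be found in the camera images.
- vial_center (a point): the vial to move: round amber jar with white cap, 27 mm across, 60 mm high, 35 g, standing loose on the heater's block; the point is its centre, 30 mm above its underside; z is its axis, up
- other_vial_center (a point): an identical vial already standing in the tray, to be left there; the point is its centre, 30 mm above its underside
- tray: open steel tray, fixed to the bench, 150 mm (x) by 120 mm (y), 22 mm high, walls and floor 4 mm thick; origin at the centre of its underside, floor surface at z = 4 mm, z up
- cover_center (a point): loose grey plastic cover, 220 g: plate 120 (x) by 96 (y) by 8 mm thick, with a solid upright bar along x on its middle to grip it by, 90 (x) by 14 (y), 30 mm high above the plate; alike if turned half round. Point: its centre, 19 mm above the plate's underside (in the bar, 19 mm under the bar's top). z is square to the plate, up through the bar. It starts on the rest, z leaning 35 degrees
- rest: white sloping rest, fixed to the bench: a board 160 mm (x) by 116 mm along the slope, 35 degrees from level, falling towards its own -y, with a lip 5 mm proud along the low edge; about 80 mm high at the +y side; origin on the bench under the board's middle
- block_top (a point): centre of the bare top face of the heater's aluminium block, z up; face 120 (x) by 96 mm (y), 100 mm above the bench, 25 mm proud of the white housing (210 x by 175 y, its middle 25 mm towards -x of this point, display on the -x end). The cover belongs flat on this face, x along x, its point then 19 mm above this one
- fence_mid (a point): middle of the inner face of a fixed steel fence, level with the block's top, along the block's +y side: 100 mm long (x), face 2 mm off the block's side (50 mm from the middle of block_top), rising 20 mm above the block's top; from 4 mm up it flares outward, 25 degrees off vertical, as a lead-in
- catch (a joint): steel spring catch mid-way along the block's -y side, 44 mm wide (x), rising 25 mm above its top. 0 = closed, grows as it is pushed away from the block (to -y), up to 0.012 m. Lip reaches 4 mm in over the cover's edge, 9 mm above the block; the slope above the lip is pushed aside by a plate pressed down (spring 2 to 4 N sideways, 5 to 15 N down on the cover clicks it)
- bottle_center (a point): bystander: amber bottle, 64 mm across, 160 mm high, beyond the rest's +x end; the point is its centre, 80 mm up
- beaker_center (a point): bystander: glass beaker, about 68 mm across, 85 mm high, behind the heater; the point is its centre
- tube_rack: bystander: green tube rack with tubes, 75 mm (x) by 140 mm (y), tubes reach 103 mm, beyond the tray's +x side; origin at the centre of its underside
Things that resemble listed ones, but are neither listed nor needed, are in the scene too. What is shaped like the part that bears vial_center but black is not meant. Of the things that look like the part that bears cover_center, the smaller one is meant.

How it is judged:
On the way, in this order (a step that is already met when the one before it is completed fails the run):
1. the vial stands upright in the tray (x of vial_center in the frame of tray between -0.06 and 0.06 m and y of vial_center in the frame of tray between -0.046 and 0.046 m and z of vial_center in the frame of tray below 0.038 m and angle between vial_center's own z axis and vertical below 0.1 rad), for 0.2 s.
2. the cover lies flat and square on the block with the catch closed over its edge (x of cover_center in the frame of block_top between -0.005 and 0.005 m and y of cover_center in the frame of block_top between -0.003 and 0.003 m and z of cover_center in the frame of block_top between 0.017 and 0.021 m and angle between the x axis of cover_center and the x axis of block_top, either way round below 0.06 rad and angle between cover_center's own z axis and vertical below 0.04 rad and value of joint catch below 0.002 m), for 0.2 s.
At the end, for the whole second after the job is handed in: the vial stands in the tray, tilted less than 0.1 rad; the cover lies flat on the block (tilt under 0.04 rad, height within 2 mm), within 5 mm along the block's x, 3 mm along its y, square to it within 0.06 rad, with the catch back to within 2 mm of closed; cover and vial at rest (all of step 1 and all of step 2 and linear speed of each of cover, vial below 0.02 m/s); the robot touches nothing.
It fails at once if the vial in the tray is pushed more than 20 mm or tipped (distance of other_vial_center from where it was at the start of the episode above 0.02 m or angle between other_vial_center's own z axis and vertical above 0.4 rad).
It fails at once if the vial being moved is tipped over (angle between vial_center's own z axis and vertical above 1 rad).
It fails at once if bottle, beaker or tube rack is moved more than 25 mm (distance of any of bottle_center, beaker_center, tube_rack from where it was at the start of the episode above 0.025 m).
It also fails if it takes over 64 s, if anything falls off the work surface, if the arm or the gripper's body presses on something with over 40 N, if the wrist force passes 120 N, or if a joint passes its speed limit or range.

## Robot

A 7-joint arm with a two-finger parallel gripper is mounted at the origin on the work surface. World frame = base frame: x ahead of the robot, y to its left, z up, the work surface at z = 0. Lengths are in m, angles in rad, forces in N, time in s.
With the tool pointing down it reaches from about 0.425 to 0.925 m from the base axis. Payload 6.8 kg.
Tool frame: the origin (TCP) lies midway between the tips of the shut fingers; the grasp point (between the pads) lies manip.grip_point_offset behind it (manip.grip_point_offset is the distance from the TCP to the grasp point, in m); z points along the fingers, y is the line along which they close (so a half turn about z gives the same grasp; the last joint's range is limited). The gripper opens to 85 mm and grips with 20 to 120 N. Pads are 22 mm wide; open, the fingers measure 114 mm over their backs; the gripper's body (76 mm by 85 mm) begins 54 mm behind the grasp point. The pads swing forward as they close: fully open they stand 13 mm farther back than shut.
Start: joints at [1.065, 0.477, 0.022, 1.555, -0.011, 1.109, -0.083], TCP at [0.261, -0.622, 0.231] pointing down, gripper open.
Joint ranges: [-2.96, 2.96], [-0.34, 2.1], [-1.41, 1.46], [0.24, 2.44], [-1.37, 4.51], [0.17, 1.92], [-2.96, 2.96]. Speed limits (rad/s): [2.39, 2.39, 3.14, 3.14, 3.14, 3.14, 3.14].

## Interface

Orientations are given as a 3x3 rotation matrix whose columns are the frame's x, y, z axes.
In Python, from plant import manip gives the robot as it stands. The module is installed in compiled form; this text tells all that it offers.
- The arm moves only by the tool apply_moves, never from a script. Its argument "steps" is one flat list of numbers, 5 for each row, row after row: the shift along the tool's x, y, z normalised to -1 to 1, where 1 is 40 mm, then the turn about the tool's z normalised to -1 to 1, where 1 is 4 degrees, then the opening in per cent of the stroke, from 0 (shut) to 100 (fully open). A call has 1 to 10 rows; each row shifts and turns the commanded pose from where the row before left it, along the tool's axes as they then stand; what a row does not reach is not made up. A row lasts 1/12 s, in which the tool goes at most 41.7 mm and 7.16 degrees, less where a joint would pass 70% of its speed; a pose out of reach is approached as far as the arm can. A call with a number of a shift or a turn outside -1 to 1 is refused whole. A call with a gripper value outside its range is refused whole. The fingers move at their own pace and stop on an object; the grip force is fixed at half the most. Time passes only in rows, so rows that do not move let the fingers close. It gives the time, the measured TCP pose, the force, the opening and the grip force at its end, in the units of the state.
- manip.sense(): the state, without advancing time (a new reading comes with each control period).
- manip.snapshot(name): name is "scene" or "top"; returns a dict with "frame" (480x640x3 uint8, red, green, blue), "intrinsics" (3x3 intrinsics, pixels), "extrinsics" (4x4, takes a point from camera to world coordinates). Camera axes: x right, y down, z forward; pixel columns grow to the right and rows downward; lengths in m; the calibration is good to about 2 mm. A picture is of the moment at which its call begins. There is no depth.
- manip.job_done(): hands the job in; it is judged then, once.
The state is a dict: "time": time; "q": joint angles; "joint_velocities": joint speeds; "effort": joint torques, N m; "ee_pos": TCP position; "orientation": TCP orientation; "wrist_force": force on the tool from outside, world axes, zero at the start; "torque": the same for the moment, N m; "opening": opening from 0.0 (shut) to 1.0 (fully open); "grasp_force": force on a finger pad.
Only numpy, scipy, OpenCV 4.12 (cv2) and the standard library are available. Lean on these libraries where they do the work, as an engineer would, in place of code of your own. Each camera call takes 0.05 s, during which the arm holds its last target. There are 200 camera calls.

## Working session

There is one attempt and no reset: what is moved stays moved. The work goes in short steps, Python scripts to look and compute and a tool call to move; the robot and the scene stay as the last step left them, time stands still between calls to the robot, and variables do not carry over. Pictures are saved under pics/ and viewed, at most 10 in all, crops included, and the job is handed in when it is done.

Besides the shell and the picture viewer there is one more tool, called after ">>>" in YAML: its name, and indented under it one key for each argument. apply_moves: Moves the arm, as the interface text tells. Scaled input: -1 to 1 covers 40 mm each way for a shift and 4 degrees each way for a turn. Its arguments: {"type":"object","properties":{"steps":{"type":"array"}},"required":["steps"]}

```bash
mkdir -p pics; cat > h.py <<'E'
import numpy as np, cv2
from plant import manip
np.set_printoptions(precision=4,suppress=True)
def snap(n,f):
    s=manip.snapshot(n); cv2.imwrite(f'pics/{f}.png',s['frame'][:,:,::-1]); np.savez(f'{f}.npz',K=s['intrinsics'],T=s['extrinsics']); return s
def px(f,u,v,z):
    d=np.load(f'{f}.npz'); r=d['T'][:3,:3]@np.linalg.solve(d['K'],[u,v,1.]); o=d['T'][:3,3]
    return o+r*(z-o[2])/r[2]
def proj(f,p):
    d=np.load(f'{f}.npz'); c=d['T'][:3,:3].T@(np.atleast_2d(p)-d['T'][:3,3]).T; q=d['K']@c
    return (q[:2]/q[2]).T
E
python3 - <<'E'
from h import *
for n in('scene','top'):
    s=snap(n,n+'1'); print(s['intrinsics'],s['extrinsics'])
print(manip.sense(),manip.grip_point_offset)
E
```

```text
[[449.7509   0.     323.6195]
 [  0.     449.7509 238.6957]
 [  0.       0.       1.    ]] [[-0.1221  0.7328 -0.6694  1.0773]
 [ 0.9925  0.0963 -0.0756  0.0178]
 [ 0.0091 -0.6736 -0.739   0.7496]
 [ 0.      0.      0.      1.    ]]
[[469.3125   0.     317.5506]
 [  0.     469.3125 235.8369]
 [  0.       0.       1.    ]] [[ 0.0064 -0.9962  0.0864  0.4051]
 [-0.9999 -0.0052  0.0142 -0.0409]
 [-0.0137 -0.0865 -0.9962  1.2794]
 [ 0.      0.      0.      1.    ]]
{'time': 0.1, 'q': array([ 1.0649,  0.4777,  0.0224,  1.5564, -0.0116,  1.1093, -0.0831]), 'joint_velocities': array([-0.0017, -0.0028, -0.0006, -0.003 , -0.0003,  0.0001,  0.    ]), 'effort': array([  0.0045, -59.7759,   1.6136, -28.1955,   0.0128,   0.005 ,
        -0.    ]), 'ee_pos': array([ 0.2612, -0.6218,  0.2304]), 'orientation': array([[ 0.9219,  0.3873, -0.0007],
       [ 0.3873, -0.9219,  0.0015],
       [-0.0001, -0.0017, -1.    ]]), 'wrist_force': array([-1.0743,  0.2465,  0.6416]), 'torque': array([ 0.0423, -0.0387,  0.0136]), 'grasp_force': 0.0, 'opening': 1.001786011517221} 0.0187
```

View pics/scene1.png

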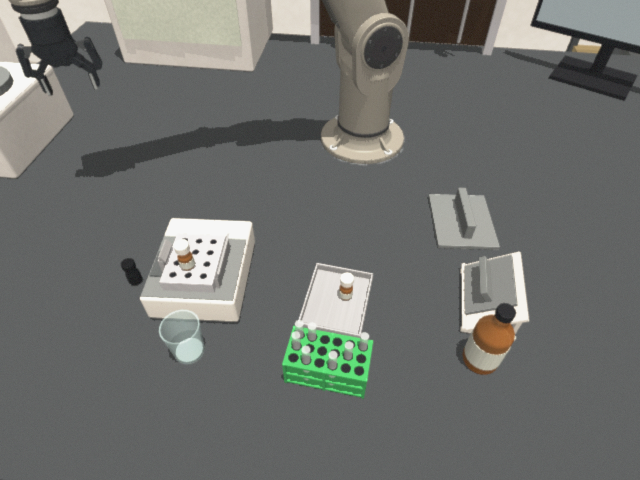

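View pics/top1.png

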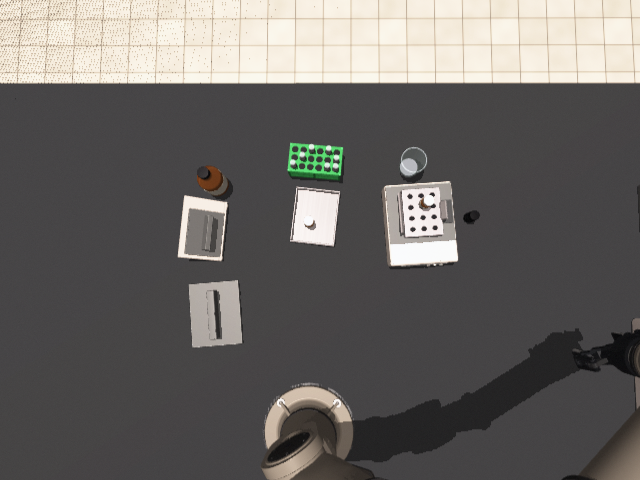

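```bash
cat >> h.py <<'E'
def crop(f,u,v,w,h,k,half=True):
    im=cv2.imread(f'pics/{f}.png')[v:v+h,u:u+w]
    im=cv2.resize(im,None,fx=k,fy=k,interpolation=cv2.INTER_CUBIC)
    for i in range(0,w,10):
        if (u+i)%10==0 or 1:
            cv2.line(im,(i*k,0),(i*k,8 if (u+i)%50 else 16),(0,255,255),1); cv2.putText(im,str(u+i),(i*k+1,20),0,.35,(0,255,255),1)
    for i in range(0,h,10): cv2.line(im,(0,i*k),(8,i*k),(0,255,255),1); cv2.putText(im,str(v+i),(9,i*k+4),0,.35,(0,255,255),1)
    return im
E
python3 - <<'E'
from h import *
cv2.imwrite('pics/A.png',np.hstack([crop('top1',380,170,80,100,5),crop('top1',170,190,80,100,5)]))
cv2.imwrite('pics/B.png',np.hstack([crop('scene1',140,210,120,120,3) ,crop('scene1',450,240,80,120,3),crop('scene1',295,255,66,120,3)]))
E
```

```text
(no output)
```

View pics/A.png

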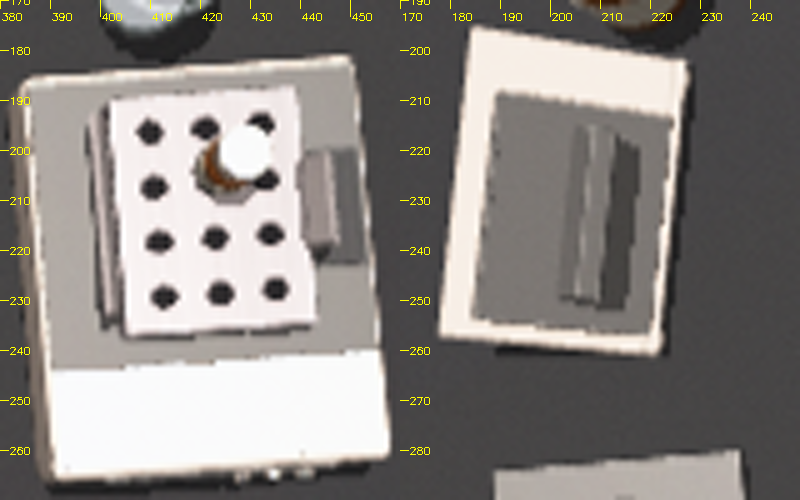

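View pics/B.png

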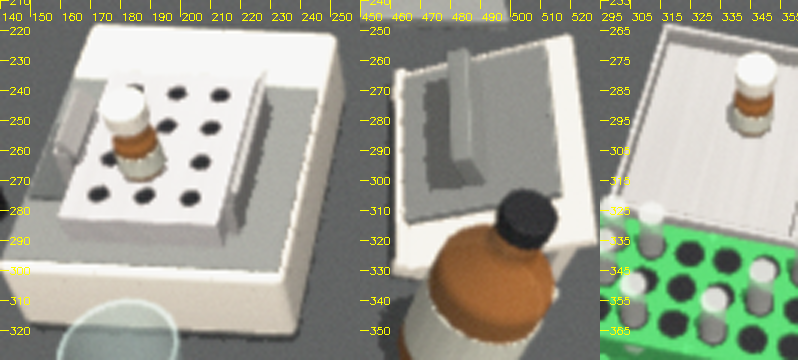

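```bash
python3 - <<'E'
from h import *
from scipy.optimize import least_squares
P=lambda f,l,z:np.array([px(f,u,v,z) for u,v in l])
B=P('top1',[(401.6,190),(439.4,187.4),(443.6,234),(405,236.6)],.1)
print('block',B[:,:2],B.mean(0)); 
xa=(B[0]+B[1]-B[2]-B[3])/2; ya=(B[0]+B[3]-B[1]-B[2])/2
print('size',np.linalg.norm(xa),np.linalg.norm(ya),'yaw deg',np.degrees(np.arctan2(xa[1],xa[0])),np.degrees(np.arctan2(-ya[0],ya[1])))
print('block scene',P('scene1',[(160,281.7),(211.7,286),(228.3,235)],.1))
print('vial',px('top1',428.6,200.2,.16),px('scene1',181.3,243.3,.16))
print('other',px('top1',308.7,221.5,.064),px('scene1',347,276.5,.064))
T=P('top1',[(298,188),(340,191),(334,246),(291,242)],.022); print('tray',T[:,:2],T.mean(0))
t=np.radians(35)
from scipy.spatial.transform import Rotation as R
X=np.array([(60,48,-11),(60,-48,-11),(-60,-48,-11),(-60,48,-11)])*1e-3
def pts(p): return (R.from_euler('z',p[3])*R.from_euler('x',t)).apply(X)+p[:3]
ot=np.array([(189.4,208.4),(224.4,213),(220,256.4),(184.6,253.6)])
os=np.array([(516.7,305),(465.7,313.3),(501,255)]); 
def f(p): q=pts(p); return np.r_[(proj('top1',q)-ot).ravel(),(proj('scene1',q[[0,1,3]])-os).ravel()]
r=least_squares(f,[.4,.25,.08,0]); print('cover',r.x,np.degrees(r.x[3]),r.fun)
E
```

```text
block [[ 0.6252 -0.2367]
 [ 0.6322 -0.3324]
 [ 0.5136 -0.341 ]
 [ 0.5065 -0.2441]] [ 0.5694 -0.2885  0.1   ]
size 0.1189194234081736 0.09654729052722884 yaw deg 3.8760417071005793 4.188900424133589
block scene [[ 0.6305 -0.3263  0.1   ]
 [ 0.6279 -0.2321  0.1   ]
 [ 0.5036 -0.2354  0.1   ]]
vial [ 0.5894 -0.2912  0.16  ] [ 0.5866 -0.2882  0.16  ]
other [ 0.5479 -0.0002  0.064 ] [0.5478 0.0041 0.064 ]
tray [[ 0.6442  0.031 ]
 [ 0.6364 -0.083 ]
 [ 0.487  -0.0673]
 [ 0.4971  0.0483]] [ 0.5662 -0.0178  0.022 ]
cover [ 0.5177  0.2666  0.0547 -0.0072] -0.41434769865149185 [-0.5617  0.5853 -0.9279 -0.7742  2.0968 -0.0109  2.5059  1.4786 -1.0783
 -0.9061 -1.686   2.4517  5.1703 -1.0799]
```

```bash
python3 - <<'E'
from h import *
from scipy.optimize import least_squares
from scipy.spatial.transform import Rotation as R
t=np.radians(35)
X=np.array([(60,48,-11),(60,-48,-11),(-60,-48,-11),(-60,48,-11)])*1e-3
def pts(p): return (R.from_euler('z',p[3])*R.from_euler('x',t)).apply(X)+p[:3]
ot=np.array([(189.4,208.4),(224.4,213),(220,256.4),(184.6,253.6)])
os=np.array([(516.7,305),(465.7,313.3),(512,255)]); 
def f(p): q=pts(p); return np.r_[(proj('top1',q)-ot).ravel(),(proj('scene1',q[[0,1,3]])-os).ravel()]
r=least_squares(f,[.4,.25,.08,0]); print('cover',r.x,np.degrees(r.x[3]),r.fun)
M=R.from_euler('z',r.x[3])*R.from_euler('x',t)
print('bartop',M.apply([0,0,.019])+r.x[:3])
Y=np.array([(45,7,19),(45,-7,19),(-45,-7,19),(-45,7,19)])*1e-3
print(proj('top1',M.apply(Y)+r.x[:3]),proj('scene1',M.apply(Y)+r.x[:3]))
# joint1 freedom / tool yaw
print(np.degrees(np.arctan2(.3873,.9219)))
E
```

```text
cover [ 0.5181  0.2705  0.0576 -0.0724] -4.148741098943325 [-0.8121 -0.7898 -1.2163 -0.2116 -1.0919  0.5307 -0.7684  0.0535 -0.3133
 -0.3549 -1.3471  0.7655 -1.1014 -0.3084]
bartop [0.5173 0.2597 0.0732]
[[207.3182 214.7636]
 [212.446  215.5035]
 [209.0496 249.8882]
 [203.8674 249.3647]] [[487.131  292.9456]
 [479.5493 294.4687]
 [477.9137 257.8085]
 [484.9698 256.0826]]
22.78779421720643
```

>>> apply_moves:
  steps: [0,0,0,0.94,55,0,0,0,0.94,55,0,0,0,0.94,55,0,0,0,0.94,55,0,0,0,0.94,55,0.73,-0.64,0,0,55,0.73,-0.64,0,0,55,0.73,-0.64,0,0,55,0.73,-0.64,0,0,55,0.73,-0.64,0,0,55]

```text
time: 0.93
ee_pos: [0.3991, -0.4828, 0.2309]
orientation: [[0.998, 0.069, -0.0], [0.069, -0.998, 0.001], [-0.0, -0.001, -1.0]]
wrist_force: [0.8, -0.5, -0.8]
opening: 0.551
grasp_force: 0.0
```

>>> apply_moves:
  steps: [0.73,-0.64,0,0,55,0.73,-0.64,0,0,55,0.73,-0.64,0,0,55,0.73,-0.64,0,0,55,0.73,-0.64,0,0,55,0.73,-0.64,0,0,55,0.73,-0.64,0,0,55,0,0,0,0,55,0,0,0,0,55]

```text
time: 1.68
ee_pos: [0.5915, -0.2878, 0.2305]
orientation: [[0.997, 0.076, -0.0], [0.076, -0.997, 0.002], [-0.0, -0.002, -1.0]]
wrist_force: [-1.3, -0.5, 0.0]
opening: 0.552
grasp_force: 0.0
```

```bash
cat >> h.py <<'E'
def go(x,y,z,yawdeg=None):
    s=manip.sense(); O=s['orientation']; p=s['ee_pos']; th=np.degrees(np.arctan2(O[1,0],O[0,0]))
    print('t',s['time'],'p',p,'yaw',th,'open',s['opening'],'gf',s['grasp_force'],'F',s['wrist_force'])
    d=O.T@(np.array([x,y,z])-p)/.04; print('units at present yaw',d,'turn units',None if yawdeg is None else (th-yawdeg)/4)
E
python3 - <<'E'
from h import *
snap('scene','scene2');snap('top','top2')
go(.588,-.290,.2,4)
cv2.imwrite('pics/C.png',np.hstack([crop('scene2',140,200,120,120,3),crop('top2',380,160,110,90,4)[:360]]))
E
```

```text
t 1.7833 p [ 0.5889 -0.2922  0.2308] yaw 3.9597201790007293 open 0.5462141932135602 gf 0.0 F [ 0.1042 -0.6593  0.8525]
units at present yaw [-0.017  -0.0556  0.7694] turn units -0.010069955249817686
```

View pics/C.png

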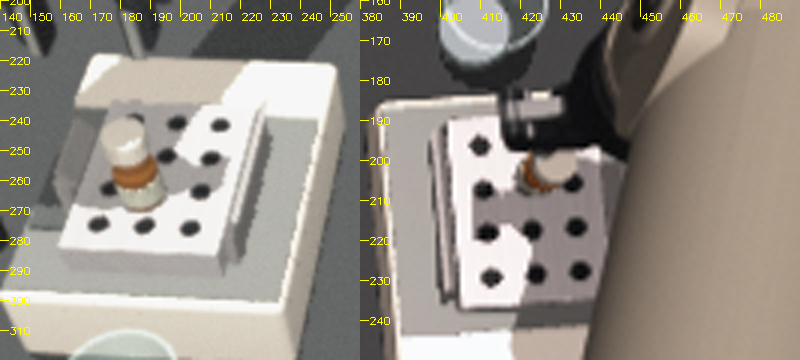

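>>> apply_moves:
  steps: [0,-0.05,0.65,0,55,0,0,0.65,0,55,0,0,0.65,0,55,0,0,0.5,0,55,0,0,0.15,0,55,0,0,0,0,10,0,0,0,0,10,0,0,0,0,10,0,0,0,0,10,0,0,0,0,10]

```text
time: 2.62
ee_pos: [0.5902, -0.2899, 0.1287]
orientation: [[0.998, 0.069, 0.002], [0.069, -0.998, -0.001], [0.002, 0.001, -1.0]]
wrist_force: [0.2, 0.2, -0.8]
opening: 0.29
grasp_force: 58.8
```

>>> apply_moves:
  steps: [0,0,0,0,10,0,0,0,0,10,0,0,-0.6,0,10,0,0,-0.8,0,10,0,0,-0.8,0,10,0,0,0,0,10,0,0,0,0,10]

```text
time: 3.2
ee_pos: [0.5909, -0.29, 0.218]
orientation: [[0.998, 0.07, 0.005], [0.07, -0.998, -0.002], [0.005, 0.002, -1.0]]
wrist_force: [-0.8, -0.3, -1.5]
opening: 0.289
grasp_force: 58.9
```

```bash
python3 - <<'E'
from h import *
snap('scene','scene3');
go(.580,-.036,.15,-4)
cv2.imwrite('pics/D.png',crop('scene3',100,160,130,130,5)[:600])
E
```

```text
t 3.25 p [ 0.5897 -0.2895  0.2159] yaw 3.99226476835854 open 0.28600177582319986 gf 58.882630756124854 F [-0.8362  0.0499 -0.0238]
units at present yaw [ 0.1972 -6.3409  1.6444] turn units 1.998066192089635
```

View pics/D.png

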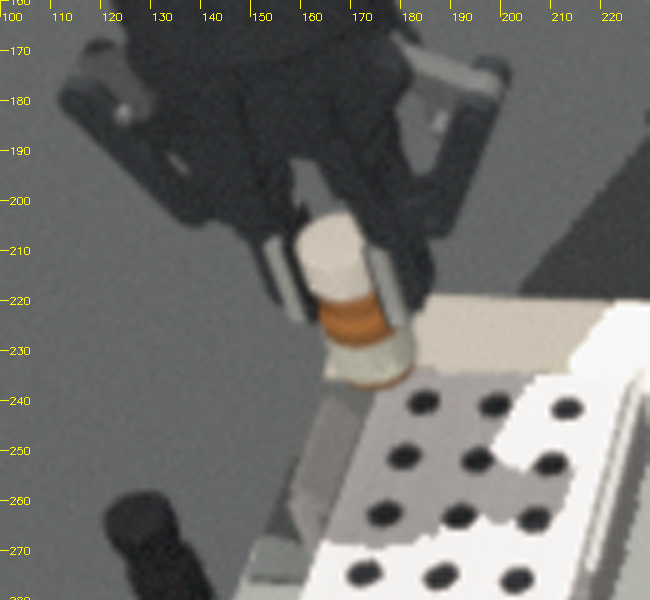

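>>> apply_moves:
  steps: [0.03,-0.905,0,0,10,0.03,-0.905,0,0,10,0.03,-0.905,0,0,10,0.03,-0.905,0,0,10,0.03,-0.905,0,0,10,0.03,-0.905,0,0,10,0.03,-0.905,0,0,10,0,0,0.8,1,10,0,0,0.8,1,10,0,0,0,0,10]

```text
time: 4.08
ee_pos: [0.575, -0.0352, 0.1445]
orientation: [[0.997, -0.07, -0.012], [-0.07, -0.998, -0.0], [-0.012, 0.001, -1.0]]
wrist_force: [-1.3, 0.7, -1.5]
opening: 0.287
grasp_force: 59.0
```

```bash
python3 - <<'E'
from h import *
snap('scene','scene4'); snap('top','top4')
go(.580,-.036,.033,-4)
cv2.imwrite('pics/E.png',np.hstack([crop('scene4',270,200,120,150,4),crop('top4',280,170,70,100,4)[:600].repeat(1,0) if 0 else cv2.copyMakeBorder(crop('top4',280,165,75,100,4),0,200,0,0,0)]))
E
```

```text
t 4.1833 p [ 0.5787 -0.0364  0.1497] yaw -3.8931996768542168 open 0.2846303300133739 gf 58.99083249270916 F [-0.2764  0.2027  0.6971]
units at present yaw [ 0.0466 -0.0139  2.9181] turn units 0.026700080786445812
```

View pics/E.png

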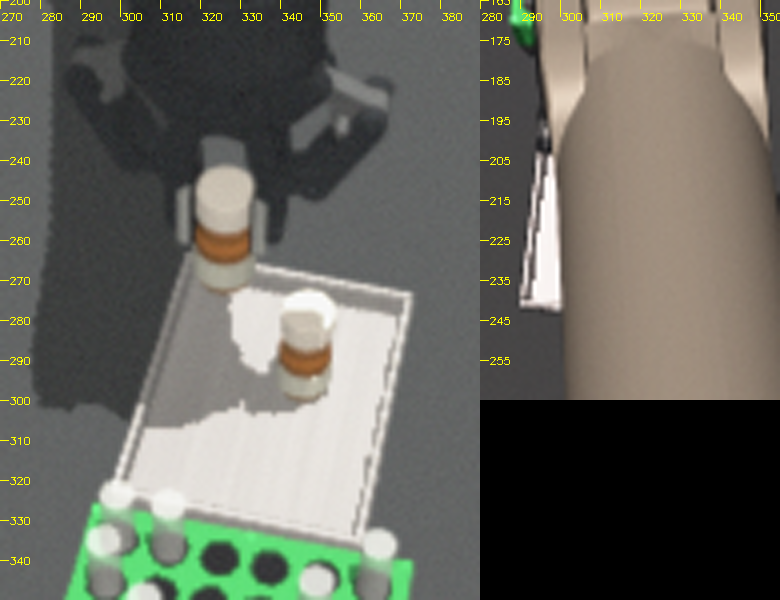

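>>> apply_moves:
  steps: [0,0,0.8,0,10,0,0,0.8,0,10,0,0,0.75,0,10,0,0,0.35,0,10,0,0,0.2,0,10,0,0,0,0,10,0,0,0,0,10,0,0,0,0,45,0,0,0,0,45,0,0,0,0,45]

```text
time: 5.02
ee_pos: [0.5813, -0.0362, 0.0367]
orientation: [[0.998, -0.07, 0.002], [-0.07, -0.998, -0.0], [0.002, -0.0, -1.0]]
wrist_force: [-0.1, -0.7, -1.2]
opening: 0.448
grasp_force: 0.0
```

>>> apply_moves:
  steps: [0,0,0,0,45,0,0,-0.4,0,45,0,0,-0.8,0,45,0,0,-0.9,0,45,0,0,-0.9,0,45,0,0,0,0,60]

```text
time: 5.52
ee_pos: [0.5848, -0.0361, 0.1629]
orientation: [[0.997, -0.07, 0.012], [-0.07, -0.998, 0.0], [0.012, -0.001, -1.0]]
wrist_force: [1.2, -0.2, -0.5]
opening: 0.575
grasp_force: 0.0
```

```bash
python3 - <<'E'
from h import *
go(.5173,.2597,.15,-4.15)
E
```

```text
t 5.5167 p [ 0.5848 -0.0361  0.1629] yaw -4.022410859428757 open 0.574986912235454 gf 0.0 F [ 1.1703 -0.2209 -0.5159]
units at present yaw [-2.2068 -7.2571  0.3034] turn units 0.03189728514281076
```

>>> apply_moves:
  steps: [-0.275,-0.92,0,0,50,-0.275,-0.92,0,0,50,-0.275,-0.92,0,0,50,-0.275,-0.92,0,0,50,-0.275,-0.92,0,0,50,-0.275,-0.92,0,0,50,-0.275,-0.92,0,0,50,-0.275,-0.92,0,0,50,0,0,0.5,0,46,0,0,0,0,46]

```text
time: 6.35
ee_pos: [0.5104, 0.2666, 0.1332]
orientation: [[0.998, -0.064, -0.003], [-0.064, -0.998, -0.0], [-0.003, 0.0, -1.0]]
wrist_force: [-0.3, -2.1, -0.1]
opening: 0.462
grasp_force: 0.0
```

```bash
python3 - <<'E'
from h import *
snap('scene','scene5'); snap('top','top5')
go(.518,.2643,.057,-4.15)
print('bottle cap',px('top1',203.5,172.5,.16),px('scene1',505,313,.16))
cv2.imwrite('pics/F.png',np.hstack([crop('scene5',430,200,120,150,4),cv2.copyMakeBorder(crop('scene5',270,230,80,90,4),0,240,0,0,0)]))
E
```

```text
t 6.45 p [0.5127 0.2631 0.1349] yaw -4.0008890089371905 open 0.4611156387151229 gf 0.0 F [-0.1264 -1.2793  0.1504]
units at present yaw [ 0.1315 -0.0417  1.9485] turn units 0.037277747765702474
bottle cap [0.6552 0.2533 0.16  ] [0.6612 0.255  0.16  ]
```

View pics/F.png

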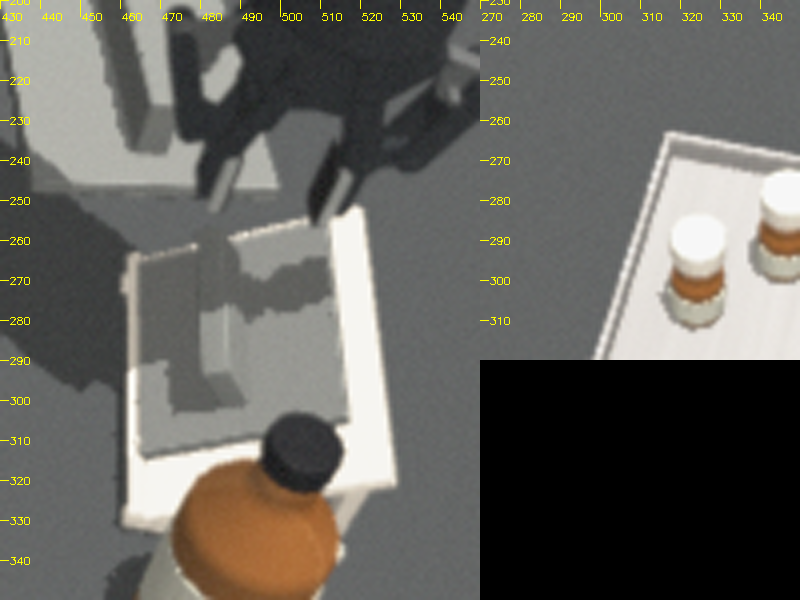

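>>> apply_moves:
  steps: [0.13,-0.04,0.7,0,46,0,0,0.7,0,46,0,0,0.35,0,44,0,0,0.2,0,42,0,0,0,0,42]

```text
time: 6.87
ee_pos: [0.5186, 0.2629, 0.0573]
orientation: [[0.997, -0.072, -0.001], [-0.072, -0.997, -0.002], [-0.001, 0.002, -1.0]]
wrist_force: [-0.1, -0.8, 0.4]
opening: 0.423
grasp_force: 0.2
```

>>> apply_moves:
  steps: [0,0,0,0,5,0,0,0,0,5,0,0,0,0,5,0,0,0,0,5,0,0,0,0,5]

```text
time: 7.28
ee_pos: [0.5196, 0.2656, 0.0595]
orientation: [[0.997, -0.071, 0.003], [-0.071, -0.997, 0.002], [0.002, -0.002, -1.0]]
wrist_force: [-3.3, -0.6, 7.3]
opening: 0.252
grasp_force: 53.5
```

```bash
python3 - <<'E'
from h import *
go(.518,.2643,.057,-4.15)
E
```

```text
t 7.2833 p [0.5196 0.2656 0.0595] yaw -4.0858003974735295 open 0.2523756472885558 gf 53.457522969692945 F [-3.3252 -0.6191  7.3191]
units at present yaw [-0.0372  0.0342  0.063 ] turn units 0.01604990063161771
```

>>> apply_moves:
  steps: [0,0,-0.3,0,0,0,0,-0.5,0,0,0,0,-0.7,0,0,0,0,-0.8,0,0,0,0,0,0,0,0,0,0,0,0]

```text
time: 7.78
ee_pos: [0.5201, 0.2651, 0.152]
orientation: [[0.997, -0.071, 0.005], [-0.071, -0.997, 0.002], [0.005, -0.003, -1.0]]
wrist_force: [0.1, -0.6, -4.0]
opening: 0.144
grasp_force: 60.2
```

```bash
python3 - <<'E'
from h import *
snap('scene','scene6')
go(.5,.12,.15,-4.15)
cv2.imwrite('pics/G.png',crop('scene6',420,160,140,150,4))
E
```

```text
t 7.8333 p [0.5188 0.2644 0.1501] yaw -4.068368101953512 open 0.14025701583744593 gf 60.189295762684196 F [-0.8762  0.2208 -3.3252]
units at present yaw [-0.2131  3.6336  0.0013] turn units 0.02040797451162213
```

View pics/G.png

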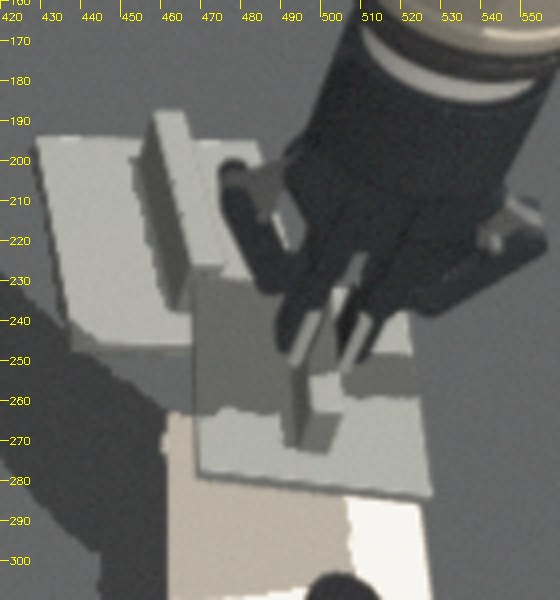

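```bash
cat >> h.py <<'E'
from scipy.optimize import minimize
def fitrect(f,p0,z,edges,sx=.12,sy=.096,sig=1.,span=(.06,.94)):
    """p=(x,y,yaw); maximise gradient normal to the chosen edges of a level rectangle at height z"""
    g=cv2.GaussianBlur(cv2.cvtColor(cv2.imread(f'pics/{f}.png'),cv2.COLOR_BGR2GRAY).astype(np.float32),(0,0),sig)
    gx=cv2.Sobel(g,cv2.CV_32F,1,0)/8; gy=cv2.Sobel(g,cv2.CV_32F,0,1)/8
    C=np.array([(1,1),(1,-1),(-1,-1),(-1,1)])*[sx/2,sy/2]
    E={'+x':(0,1),'-y':(1,2),'-x':(2,3),'+y':(3,0)}
    def c(p):
        R2=np.array([[np.cos(p[2]),-np.sin(p[2])],[np.sin(p[2]),np.cos(p[2])]]); tot=0
        for e in edges:
            a,b=C[E[e][0]],C[E[e][1]]; w=np.linspace(*edges[e],60)[:,None]
            q=proj(f,np.c_[(a+(b-a)*w)@R2.T+p[:2],np.full(60,z)]).astype(np.float32)
            d=q[-1]-q[0]; n=np.array([-d[1],d[0]])/np.linalg.norm(d)
            s=[cv2.remap(i,q[:,0].reshape(1,-1),q[:,1].reshape(1,-1),cv2.INTER_LINEAR) for i in(gx,gy)]
            tot+=np.abs(s[0]*n[0]+s[1]*n[1]).mean()
        return -tot
    best=min((minimize(c,np.array(p0)+[dx,dy,0],method='Nelder-Mead',options=dict(initial_simplex=np.array(p0)+[dx,dy,0]+np.array([[0,0,0],[.003,0,0],[0,.003,0],[0,0,.03]]))) for dx in(-.004,0,.004) for dy in(-.004,0,.004)),key=lambda r:r.fun)
    return best.x[:2],np.degrees(best.x[2]),best.fun
E
python3 - <<'E'
from h import *
w=(.05,.95)
print('block top',fitrect('top1',(.569,-.287,.07),.1,{'+x':w,'-x':w,'-y':(.72,.97),'+y':w}))
for k in (.8,1.5): print('block top4',fitrect('top1',(.569,-.287,.07),.1,{'+x':w,'-x':w,'-y':(.72,.97)},sig=k))
print('block scn',fitrect('scene1',(.567,-.283,.07),.1,{'+x':w,'-x':(.5,.95),'+y':w}))
print('block scn',fitrect('scene1',(.567,-.283,.07),.1,{'+x':w,'-x':(.5,.95),'-y':(.05,.25)}))
zt=.1501
for z in (.125,.130,.135,.140): print('cover',z,fitrect('scene6',(.519,.264,-.07),z,{'+x':w,'+y':(.6,.95),'-y':(.05,.8)}))
E
```

```text
block top (array([ 0.5706, -0.2879]), np.float64(4.123526698274887), np.float64(-129.197265625))
block top4 (array([ 0.5705, -0.2873]), np.float64(4.45404090096891), np.float64(-105.56195831298828))
block top4 (array([ 0.5707, -0.2869]), np.float64(4.931279930199605), np.float64(-63.095664978027344))
block scn (array([ 0.5682, -0.2775]), np.float64(4.149095078946808), np.float64(-49.88294219970703))
block scn (array([ 0.5685, -0.2847]), np.float64(3.391258972804751), np.float64(-55.543983459472656))
cover 0.125 (array([0.5153, 0.2703]), np.float64(-0.5520778750581663), np.float64(-48.90668869018555))
cover 0.13 (array([0.5193, 0.2682]), np.float64(-0.8036819622998165), np.float64(-49.61530303955078))
cover 0.135 (array([0.5233, 0.2661]), np.float64(-0.920199497999676), np.float64(-49.93035125732422))
cover 0.14 (array([0.5273, 0.2641]), np.float64(-1.1327786229820453), np.float64(-49.687767028808594))
```

>>> apply_moves:
  steps: [0,0.3,-0.5,0,0,0.1,0.6,-0.25,0,0,0.16,0.91,0,0,0,0.16,0.91,0,0,0,0.16,0.91,0,0,0,0.16,0.91,0,0,0,0.16,0.91,0,0,0,0.16,0.91,0,0,0,0.16,0.91,0,0,0,0.16,0.91,0,0,0]

```text
time: 8.67
ee_pos: [0.5491, -0.0675, 0.1777]
orientation: [[0.998, -0.07, -0.003], [-0.07, -0.998, -0.0], [-0.003, 0.0, -1.0]]
wrist_force: [0.2, 0.2, -2.5]
opening: 0.14
grasp_force: 60.2
```

>>> apply_moves:
  steps: [0.16,0.91,0,0,0,0.16,0.91,0,0,0,0.16,0.91,0,0,0,0.16,0.91,0,0,0,0.16,0.91,0,-0.4,0,0,0.5,0,-0.5,0,0,0.2,0,-0.6,0,0,0,0,-0.55,0,0,0,0,0,0,0,0,0,0,0]

```text
time: 9.5
ee_pos: [0.5678, -0.2766, 0.1777]
orientation: [[0.997, 0.072, -0.003], [0.072, -0.997, 0.001], [-0.003, -0.002, -1.0]]
wrist_force: [0.2, -0.4, -3.5]
opening: 0.142
grasp_force: 60.1
```

```bash
python3 - <<'E'
from h import *
go(.566,-.286,.158,4.1)
E
```

```text
t 9.5 p [ 0.5678 -0.2766  0.1777] yaw 4.117643587873141 open 0.14152265467308275 gf 60.07539955491666 F [ 0.1556 -0.3839 -3.535 ]
units at present yaw [-0.0611  0.2309  0.4919] turn units 0.004410896968285449
```

Shift to the estimated place and look before lowering.

>>> apply_moves:
  steps: [-0.06,0.23,0.35,0,0,0,0,0,0,0,0,0,0,0,0,0,0,0,0,0]

```text
time: 9.83
ee_pos: [0.5668, -0.2862, 0.1647]
orientation: [[0.997, 0.073, -0.001], [0.073, -0.997, 0.0], [-0.001, -0.0, -1.0]]
wrist_force: [0.1, 0.3, -2.1]
opening: 0.143
grasp_force: 60.1
```

```bash
python3 - <<'E'
from h import *
snap('scene','scene7'); go(.566,-.286,.158,4.1)
snap('top','top7'); go(.566,-.286,.158,4.1)
cv2.imwrite('pics/H.png',np.hstack([crop('scene7',140,190,100,120,5),cv2.copyMakeBorder(crop('top7',380,170,75,100,4),0,200,0,0,0)]))
E
```

```text
t 9.8833 p [ 0.5672 -0.2861  0.1652] yaw 4.195177912831443 open 0.14075934491194328 gf 60.071412647666875 F [ 0.3744  0.7128 -2.8125]
units at present yaw [-0.03   -0.005   0.1792] turn units 0.023794478207860736
t 9.9333 p [ 0.5674 -0.2861  0.1655] yaw 4.209616419649271 open 0.14836457136392164 gf 60.0714120225166 F [ 0.3429 -0.531  -3.081 ]
units at present yaw [-0.0354 -0.0045  0.1867] turn units 0.027404104912317928
```

View pics/H.png

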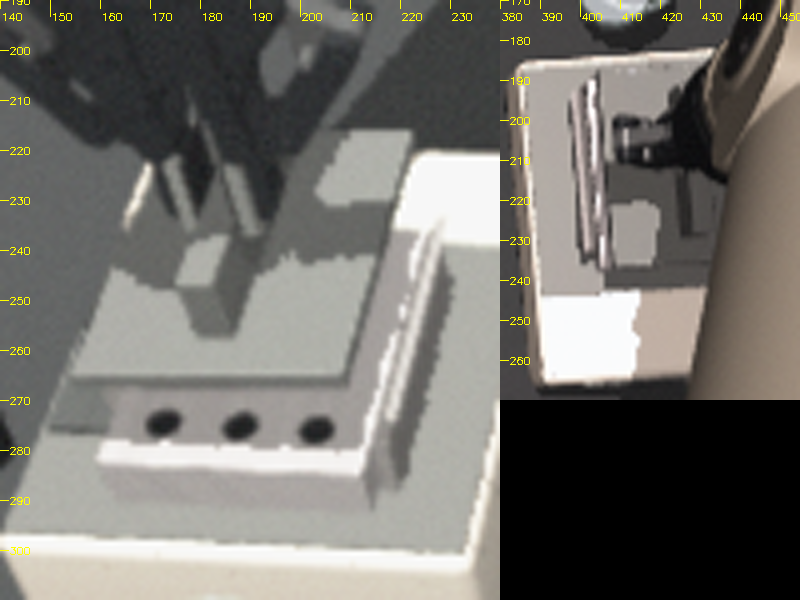

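```bash
cat > fit.py <<'E'
from h import *
from scipy.optimize import least_squares
from scipy.spatial.transform import Rotation as R
X=np.array([(60,48,-11),(60,-48,-11),(-60,48,-11),(45,-7,19),(45,7,19),(45,-7,-11),(45,7,-11)])*1e-3
o=np.array([(209.4,264.6),(154.6,265),(222.4,216),(175.6,247),(183.4,248),(179,257.4),(187.2,257.4)])
L=np.array([[60,-48,-11],[-60,-48,-11]])*1e-3; lp=np.array([162.4,243.6])
def f(p,ro,pi):
    M=R.from_euler('ZYX',[p[3],pi if pi is not None else p[5],ro if ro is not None else p[4]])
    a,b=proj('scene7',M.apply(L)+p[:3]); d=(b-a)/np.linalg.norm(b-a); w=lp-a
    return np.r_[(proj('scene7',M.apply(X)+p[:3])-o).ravel(),d[0]*w[1]-d[1]*w[0]]
for ro,pi in((0,0),(None,0),(0,None),(None,None)):
    r=least_squares(f,[.57,-.286,.16,.07,0,0],args=(ro,pi)); print(r.x[:3],np.degrees(r.x[3:]),'rms',np.sqrt((r.fun**2).mean()),'\n',r.fun)
E
python3 fit.py; python3 -c "
from h import *
for z in (.145,.150,.155): print(z,fitrect('scene7',(.568,-.286,.08),z,{'+x':(.05,.95),'+y':(.55,.98),'-y':(.02,.45)}))
print(manip.sense()['orientation'],manip.sense()['torque'])"
```

```text
[ 0.5588 -0.2867  0.1517] [5.5151 0.     0.    ] rms 0.6793073736490246 
 [-0.1028  0.8431 -0.4637 -1.0022 -0.7146  0.5766  0.1721 -0.307   0.5425
 -1.0965  0.7669  0.5746  0.5087  0.7814  0.8543]
[ 0.5592 -0.2864  0.1521] [5.0247 2.3496 0.    ] rms 0.5349603390653045 
 [-0.35    0.3632 -0.0838 -0.4176 -0.3681  0.0235 -0.413  -0.1946 -0.1376
 -1.1536  0.8929  0.702   0.5457  0.7512  0.1024]
[ 0.5559 -0.2883  0.149 ] [  5.0388 -37.8334   1.4212] rms 0.6388891171007869 
 [-0.3306  1.026  -0.2025 -1.1649 -0.7265 -0.041   0.141  -0.0073  0.4459
 -0.7471  0.8172  0.4735  0.4923  0.7295  0.768 ]
[ 0.5579 -0.2871  0.1509] [4.865  2.1733 0.6054] rms 0.5267379571890268 
 [-0.4264  0.4868  0.0007 -0.5371 -0.4037 -0.1956 -0.3805 -0.0783 -0.1258
 -1.001   0.9059  0.649   0.5369  0.7333  0.1289]
0.145 (array([ 0.5617, -0.2836]), np.float64(6.096192060039339), np.float64(-43.42523956298828))
0.15 (array([ 0.5655, -0.2813]), np.float64(6.143380103651282), np.float64(-44.67810821533203))
0.155 (array([ 0.5694, -0.2789]), np.float64(6.243612477530348), np.float64(-45.03425216674805))
[[ 0.9973  0.0734  0.0004]
 [ 0.0734 -0.9973  0.0001]
 [ 0.0004 -0.     -1.    ]] [-0.0068 -0.0198 -0.031 ]
```

```bash
python3 - <<'E'
from h import *
g=cv2.cvtColor(cv2.imread('pics/top7.png'),cv2.COLOR_BGR2GRAY); g1=cv2.cvtColor(cv2.imread('pics/top1.png'),cv2.COLOR_BGR2GRAY)
th=np.radians(4.5); c=np.array([.5675,-.286])
xs=np.arange(-.085,-.03,.003); print('x off mm',(xs*1e3).astype(int))
for y in(-.0,.015,.03,.043):
    P=np.c_[c[0]+xs*np.cos(th)-y*np.sin(th),c[1]+xs*np.sin(th)+y*np.cos(th),np.full(len(xs),.145)]
    q=proj('top7',P).astype(np.float32); print(y,q[0],q[-1],cv2.remap(g,q[None,:,0].copy(),q[None,:,1].copy(),1)[0])
ys=np.arange(.03,.07,.003)
print((ys*1e3).astype(int))
for x in(-.05,-.04,-.03,-.02):
    P=np.c_[c[0]+x*np.cos(th)-ys*np.sin(th),c[1]+x*np.sin(th)+ys*np.cos(th),np.full(len(ys),.145)]
    q=proj('top7',P).astype(np.float32); print(x,cv2.remap(g,q[None,:,0].copy(),q[None,:,1].copy(),1)[0])
print(proj('scene7',[[.567,-.286,.1655]]),'dx/dz top', proj('top7',[[.51,-.286,.14],[.51,-.286,.15],[.52,-.286,.14]]))
E
```

```text
x off mm [-85 -82 -79 -76 -73 -69 -66 -63 -60 -57 -54 -51 -48 -45 -42 -39 -36 -33
 -30]
-0.0 [428.4612 244.9389] [426.396  222.7721] [178 178 168 109  83  79  80  77  70  78  79  80  76  60  44  43  44  43
  42]
0.015 [422.2552 245.3916] [420.2159 223.2251] [179 179 164 113  80  82  80  80  75  77  78  80  78  79  79  80  82  82
  83]
0.03 [416.0506 245.8443] [414.0371 223.6781] [179 180 172 124  82  81  81  74 108 163 157 157 156 157 158 157 158 158
 158]
0.043 [410.6741 246.2365] [408.6831 224.0706] [251 251 249 193  98  82  83  81 101 153 158 157 158 158 159 158 158 157
 156]
[30 33 36 39 42 45 48 51 54 57 60 63 66 69]
-0.05 [156 158 159 159 158 153 113 150 218  87 101 125  83 166]
-0.04 [157 158 158 158 158 161  64 147 125 111 144 173  91 145]
-0.03 [157 158 159 158 157 141 100 142 166 143 146 161  89 171]
-0.02 [ 90  85  79  78  79  78  90 155 207 103 158 190  92 171]
[[185.5031 233.1553]] dx/dz top [[425.0945 233.878 ]
 [425.9852 233.5018]
 [425.0393 229.7834]]
```

>>> apply_moves:
  steps: [0.06,0,0.2,0,0,0,0,0.3,0,0,0,0,0.2,0,0,0,0,0.1,0,0,0,0,0,0,0]

```text
time: 10.35
ee_pos: [0.5687, -0.2848, 0.1313]
orientation: [[0.997, 0.074, -0.003], [0.074, -0.997, 0.002], [-0.003, -0.002, -1.0]]
wrist_force: [0.8, 2.2, -3.8]
opening: 0.144
grasp_force: 59.9
```

>>> apply_moves:
  steps: [0,0,0.1,0,0,0,0,0,0,0]

```text
time: 10.52
ee_pos: [0.5691, -0.2863, 0.1286]
orientation: [[0.997, 0.073, -0.001], [0.073, -0.997, -0.0], [-0.001, -0.0, -1.0]]
wrist_force: [0.3, 0.7, -5.0]
opening: 0.142
grasp_force: 59.9
```

>>> apply_moves:
  steps: [0,0,0.08,0,0,0,0,0,0,0]

```text
time: 10.68
ee_pos: [0.5698, -0.2869, 0.1267]
orientation: [[0.997, 0.073, 0.001], [0.073, -0.997, -0.001], [0.001, 0.001, -1.0]]
wrist_force: [-1.2, 1.4, 2.7]
opening: 0.148
grasp_force: 60.3
```

>>> apply_moves:
  steps: [0,0,0.06,0,0,0,0,0,0,0]

```text
time: 10.85
ee_pos: [0.57, -0.286, 0.1249]
orientation: [[0.997, 0.073, 0.001], [0.073, -0.997, 0.0], [0.001, 0.0, -1.0]]
wrist_force: [-2.0, 2.3, 5.7]
opening: 0.145
grasp_force: 61.6
```

>>> apply_moves:
  steps: [0,0,0.06,0,0,0,0,0,0,0]

```text
time: 11.02
ee_pos: [0.57, -0.2861, 0.1249]
orientation: [[0.997, 0.073, 0.001], [0.073, -0.997, -0.0], [0.001, 0.0, -1.0]]
wrist_force: [-8.7, 6.6, 21.8]
opening: 0.144
grasp_force: 63.7
```

>>> apply_moves:
  steps: [0,0,0.05,0,0,0,0,0,0,0]

```text
time: 11.18
ee_pos: [0.57, -0.2861, 0.1248]
orientation: [[0.997, 0.073, 0.002], [0.073, -0.997, -0.0], [0.002, 0.0, -1.0]]
wrist_force: [-13.6, 10.1, 35.5]
opening: 0.143
grasp_force: 65.4
```

```bash
python3 - <<'E'
from h import *
snap('scene','scene8'); go(.57,-.286,.12,4.1)
g=cv2.cvtColor(cv2.imread('pics/scene8.png'),cv2.COLOR_BGR2GRAY); g0=cv2.cvtColor(cv2.imread('pics/scene1.png'),cv2.COLOR_BGR2GRAY)
th=np.radians(4.2); c=np.array([.5695,-.286]); 
W=lambda x,y,z:np.array([c[0]+x*np.cos(th)-y*np.sin(th),c[1]+x*np.sin(th)+y*np.cos(th),z])
zs=np.arange(.092,.1241,.001); print((zs*1e3).round().astype(int))
for y in(-.044,-.03,-.015,0.015,.03,.044):
    q=proj('scene8',[W(.06,y,z) for z in zs]).astype(np.float32); print(y,cv2.remap(g,q[None,:,0].copy(),q[None,:,1].copy(),1)[0])
# catch: profile along y at the top of catch (z=.125) and lower, before/after
ys=np.arange(-.075,-.030,.002); print((ys*1e3).round().astype(int))
for x in(-.015,0,.015):
  for nm,im in(('closed',g0),('now',g)):
    q=proj('scene8',[W(x,y,.125) for y in ys]).astype(np.float32); print(x,nm,cv2.remap(im,q[None,:,0].copy(),q[None,:,1].copy(),1)[0])
E
```

```text
t 11.2333 p [ 0.57   -0.2861  0.1248] yaw 4.17319059006424 open 0.14097909570149028 gf 65.43106198310852 F [-13.9329   8.6055  35.0531]
units at present yaw [-0.0004 -0.0029  0.1201] turn units 0.01829764751606011
[ 92  93  94  95  96  97  98  99 100 101 102 103 104 105 106 107 108 109
 110 111 112 113 114 115 116 117 118 119 120 121 122 123 124]
-0.044 [167 167 168 168 169 170 171 172 179 186 190 189 187 183 163 146 137 144
 148 154 165 174 177 172 166 156 139 121 111 107 105 109 114]
-0.03 [163 163 162 163 164 165 172 179 186 195 204 214 194 175 156 145 134 125
 132 138 145 156 167 174 174 175 176 176 176 176 176 176 175]
-0.015 [166 166 166 166 167 167 168 176 186 198 209 221 232 204 171 138 137 137
 135 148 161 173 174 176 177 177 176 176 176 176 176 177 177]
0.015 [169 168 168 169 170 172 179 189 199 209 219 229 216 191 168 152 141 130
 133 142 151 159 167 174 175 176 176 176 176 177 177 177 177]
0.03 [165 166 167 167 167 166 166 168 173 180 186 194 202 193 166 139 128 131
 134 145 160 175 178 178 178 178 177 176 176 177 177 177 176]
0.044 [167 167 167 168 170 172 177 181 186 193 200 196 177 159 146 137 127 125
 130 136 144 156 168 174 175 176 177 177 177 177 177 177 177]
[-75 -73 -71 -69 -67 -65 -63 -61 -59 -57 -55 -53 -51 -49 -47 -45 -43 -41
 -39 -37 -35 -33 -31]
-0.015 closed [100 101  99  99  99 102  99 102 120 153 175 192 189 180 178 178 179 177
 174 179 211 245 247]
-0.015 now [102 103 101 102 101 102 101 101 102 104 108 118 122 121 118 118 118 115
 106 105 101  95  79]
0 closed [100 100 100  99  99  99 100  99 106 148 176 192 192 179 175 176 177 179
 177 145 145 175 233]
0 now [103 103 102 103 103 102 101 100 103 105 106 121 122 119 119 118 119 119
 120 110 103 104 103]
0.015 closed [ 99  99 100 100 100  98 100 102 111 126 136 180 188 177 175 177 176 178
 174 149 147 199 235]
0.015 now [102  99 103 100 103 102 101 102 102  94 101 175 192 181 180 179 175 157
 128 111 105 103 102]
```

```bash
python3 - <<'E'
from h import *
snap('top','top8'); 
g=cv2.cvtColor(cv2.imread('pics/top8.png'),cv2.COLOR_BGR2GRAY); g1=cv2.cvtColor(cv2.imread('pics/top1.png'),cv2.COLOR_BGR2GRAY)
th=np.radians(4.2); c=np.array([.5706,-.2875])
W=lambda x,y,z:np.array([c[0]+x*np.cos(th)-y*np.sin(th),c[1]+x*np.sin(th)+y*np.cos(th),z])
xs=np.arange(-.075,-.045,.0015); print((xs*1e4).round().astype(int))
for y in(0,.015,.03,.043):
  for im,z in((g1,.1),(g,.108)):
    q=proj('top8',[W(x,y,z) for x in xs]).astype(np.float32); print(y,z,cv2.remap(im,q[None,:,0].copy(),q[None,:,1].copy(),1)[0])
ys=np.arange(.036,.060,.0015); print((ys*1e4).round().astype(int))
for x in(-.054,-.045,-.03,-.02,0):
  for im,z in((g1,.1),(g,.108)):
    q=proj('top8',[W(x,y,z) for y in ys]).astype(np.float32); print(x,z,cv2.remap(im,q[None,:,0].copy(),q[None,:,1].copy(),1)[0])
print('scene fits')
for z in(.108,.112): print(z,fitrect('scene8',(.569,-.286,.073),z,{'+x':(.05,.95),'+y':(.55,.98)}))
print(fitrect('top8',(.570,-.287,.073),.108,{'-x':(.5,.97),'+y':(.03,.4)},sig=.7))
E
```

```text
[-750 -735 -720 -705 -690 -675 -660 -645 -630 -615 -600 -585 -570 -555
 -540 -525 -510 -495 -480 -465]
0 0.1 [167 166 166 166 166 167 153 132  97 118 171 211 240 241 241 241 229 199
 105  56]
0 0.108 [84 81 81 80 81 81 80 79 78 76 76 79 80 81 81 81 80 77 74 63]
0.015 0.1 [169 167 167 167 167 158 141 106 112 148 197 235 242 245 245 245 244 244
 244 244]
0.015 0.108 [87 81 82 81 81 82 80 77 77 78 82 82 82 81 81 81 82 83 82 81]
0.03 0.1 [180 172 169 168 169 165 151 122  84 138 192 230 246 245 245 242 232 187
 112  79]
0.03 0.108 [ 96  90 107 124 140 115  81  78  86 109 139 171 170 170 170 170 170 170
 169 169]
0.043 0.1 [177 170 169 170 170 170 159 144 126 136 193 225 246 246 246 246 246 246
 245 245]
0.043 0.108 [170 170 170 170 159 141 102  87 100 125 151 164 171 171 171 172 171 170
 171 171]
[360 375 390 405 420 435 450 465 480 495 510 525 540 555 570 585]
-0.054 0.1 [244 244 245 245 246 246 244 227 183 104  81  80  85  86  80  81]
-0.054 0.108 [169 170 171 171 171 171 174 167  99  69  80  80  76  78  79  79]
-0.045 0.1 [226 244 244 245 245 245 246 247 163  92 109 130 155 177 182 108]
-0.045 0.108 [171 170 170 169 170 170 169 135  78  85  95 111 134 159 180 171]
-0.03 0.1 [244 243 244 245 245 245 244 204 152 142 131 122 150 195 158 122]
-0.03 0.108 [170 170 171 170 169 172 177 184 133  87 124 136 123 156 192 154]
-0.02 0.1 [239 244 243 244 245 245 244 240 194 119 115 125 161 178 177 126]
-0.02 0.108 [ 81  82  82  83  83  83  82  80  75  76  81 105 132 165 180 185]
0 0.1 [244 243 243 243 243 243 243 208 156 138 124 121 148 193 158 130]
0 0.108 [ 56  61  66  68  69  75  89 111  96  75  86 100 116 155 191 155]
scene fits
0.108 (array([ 0.5707, -0.2808]), np.float64(4.328425695203853), np.float64(-30.61117935180664))
0.112 (array([ 0.5735, -0.2793]), np.float64(4.328889490791632), np.float64(-30.650867462158203))
(array([ 0.5694, -0.2824]), np.float64(3.4826711968351116), np.float64(-40.1328125))
```

>>> apply_moves:
  steps: [0,0,-0.12,0,0,0,0,0,0,0]

```text
time: 11.45
ee_pos: [0.5701, -0.2869, 0.1256]
orientation: [[0.997, 0.073, 0.002], [0.073, -0.997, -0.001], [0.002, 0.002, -1.0]]
wrist_force: [1.3, -0.4, -3.3]
opening: 0.148
grasp_force: 60.5
```

```bash
python3 - <<'E'
from h import *
print(manip.sense()['torque'],manip.sense()['wrist_force'],manip.sense()['ee_pos'])
g=cv2.cvtColor(cv2.imread('pics/scene8.png'),cv2.COLOR_BGR2GRAY); g0=cv2.cvtColor(cv2.imread('pics/scene1.png'),cv2.COLOR_BGR2GRAY)
th=np.radians(4.2); c=np.array([.5685,-.2847]); 
W=lambda x,y,z:np.array([c[0]+x*np.cos(th)-y*np.sin(th),c[1]+x*np.sin(th)+y*np.cos(th),z])
zs=np.arange(.070,.1161,.0015); print((zs*1e4).round().astype(int))
for y in(-.03,.015,.03):
  for im in(g0,g):
    q=proj('scene8',[W(.06,y,z) for z in zs]).astype(np.float32); print(y,cv2.remap(im,q[None,:,0].copy(),q[None,:,1].copy(),1)[0])
E
```

```text
[0.0101 0.0152 0.0183] [ 1.2575 -0.4194 -3.288 ] [ 0.5701 -0.2869  0.1256]
[ 700  715  730  745  760  775  790  805  820  835  850  865  880  895
  910  925  940  955  970  985 1000 1015 1030 1045 1060 1075 1090 1105
 1120 1135 1150]
-0.03 [174 173 172 173 168 164 163 162 161 159 159 159 160 161 160 159 161 163
 175 190 208 228 234 237 239 240 239 239 239 238 238]
-0.03 [176 176 175 173 171 169 167 165 164 162 162 162 162 161 161 162 164 167
 178 192 205 217 192 159 140 125 131 142 156 172 175]
0.015 [174 173 173 172 170 167 165 162 162 163 163 165 166 165 164 165 166 168
 177 194 213 232 241 241 241 241 241 241 241 241 241]
0.015 [175 175 175 174 171 168 166 165 165 165 166 167 167 168 169 169 169 170
 180 198 214 227 213 171 144 131 135 150 162 172 177]
0.03 [174 171 170 169 169 167 165 164 162 163 164 164 163 164 165 163 162 163
 166 176 190 211 234 240 241 241 241 241 241 238 235]
0.03 [177 176 175 174 173 170 167 166 165 166 168 167 165 165 166 166 167 168
 168 172 179 190 202 177 139 131 134 153 178 179 178]
```

>>> apply_moves:
  steps: [0,0,-0.05,0,0,0,0,0,0,0]

```text
time: 11.62
ee_pos: [0.5694, -0.2866, 0.1258]
orientation: [[0.997, 0.073, -0.0], [0.073, -0.997, -0.0], [-0.0, 0.0, -1.0]]
wrist_force: [-0.4, -1.0, -1.7]
opening: 0.149
grasp_force: 60.5
```

```bash
python3 - <<'E'
from h import *
snap('scene','scene9'); go(.57,-.286,.12,4.1)
g=cv2.cvtColor(cv2.imread('pics/scene9.png'),cv2.COLOR_BGR2GRAY)
th=np.radians(4.2); c=np.array([.5685,-.2847]); 
W=lambda x,y,z:np.array([c[0]+x*np.cos(th)-y*np.sin(th),c[1]+x*np.sin(th)+y*np.cos(th),z])
zs=np.arange(.094,.1201,.0015); print((zs*1e4).round().astype(int))
for y in(-.03,.015,.03):
    q=proj('scene8',[W(.06,y,z) for z in zs]).astype(np.float32); print(y,cv2.remap(g,q[None,:,0].copy(),q[None,:,1].copy(),1)[0])
E
```

```text
t 11.6667 p [ 0.5693 -0.2865  0.1255] yaw 4.172633201987758 open 0.14522396405259833 gf 60.464268922805786 F [ 0.0357  0.092  -3.7166]
units at present yaw [ 0.0187 -0.012   0.1381] turn units 0.018158300496939672
[ 940  955  970  985 1000 1015 1030 1045 1060 1075 1090 1105 1120 1135
 1150 1165 1180 1195]
-0.03 [165 166 177 191 206 221 211 199 168 131 127 131 152 176 177 177 176 176]
0.015 [169 170 179 196 213 227 217 184 157 131 122 129 146 170 178 177 177 176]
0.03 [167 168 168 178 192 209 225 200 161 139 121 128 140 155 173 176 177 177]
```

>>> apply_moves:
  steps: [0,0,-0.06,0,0,0,0,0,0,0,0,0,0,0,0]

```text
time: 11.92
ee_pos: [0.5689, -0.2864, 0.1273]
orientation: [[0.997, 0.073, -0.002], [0.073, -0.997, 0.0], [-0.002, -0.0, -1.0]]
wrist_force: [1.1, -2.1, -10.8]
opening: 0.139
grasp_force: 59.5
```

>>> apply_moves:
  steps: [0,0,0.1,0,0,0,0,0.06,0,0,0,0,0,0,0,0,0,-0.04,0,0,0,0,0,0,32,0,0,0,0,32,0,0,0,0,32]

```text
time: 12.5
ee_pos: [0.5701, -0.2863, 0.1239]
orientation: [[0.997, 0.073, 0.001], [0.073, -0.997, -0.0], [0.001, 0.0, -1.0]]
wrist_force: [-0.3, -0.3, -0.9]
opening: 0.32
grasp_force: 0.0
```

>>> apply_moves:
  steps: [0,0,-0.3,0,32,0,0,-0.6,0,32,0,0,0,0,0,0,0,0,0,0,0,0,0,0,0]

```text
time: 12.92
ee_pos: [0.5696, -0.2862, 0.16]
orientation: [[0.997, 0.073, 0.0], [0.073, -0.997, -0.0], [0.0, 0.0, -1.0]]
wrist_force: [0.4, -0.1, -0.6]
opening: -0.002
grasp_force: 0.0
```

```bash
python3 - <<'E'
from h import *
snap('scene','scene10'); go(.57,-.2865,.141,4.1)
g=cv2.cvtColor(cv2.imread('pics/scene10.png'),cv2.COLOR_BGR2GRAY)
th=np.radians(4.2); c=np.array([.5685,-.2847]); 
W=lambda x,y,z:np.array([c[0]+x*np.cos(th)-y*np.sin(th),c[1]+x*np.sin(th)+y*np.cos(th),z])
zs=np.arange(.094,.1201,.0015); print((zs*1e4).round().astype(int))
for y in(-.03,.015,.03):
    q=proj('scene8',[W(.06,y,z) for z in zs]).astype(np.float32); print(y,cv2.remap(g,q[None,:,0].copy(),q[None,:,1].copy(),1)[0])
E
```

```text
t 12.9667 p [ 0.5692 -0.286   0.1594] yaw 4.198034533265857 open 0.0024145656478597975 gf 0.0 F [-0.2165  0.9529 -0.5092]
units at present yaw [0.0184 0.0133 0.4606] turn units 0.024508633316464357
[ 940  955  970  985 1000 1015 1030 1045 1060 1075 1090 1105 1120 1135
 1150 1165 1180 1195]
-0.03 [164 167 178 192 204 216 191 158 140 125 132 145 158 172 174 175 176 177]
0.015 [168 170 179 196 212 226 213 172 147 135 139 153 164 172 175 176 177 178]
0.03 [167 167 167 165 163 161 159 143 121 123 134 154 177 179 178 177 176 177]
```

>>> apply_moves:
  steps: [0,0,0.3,0,0,0,0,0.16,0,0,0,0,0.08,0,0,0,0,0,0,0,0,0,0,0,0]

```text
time: 13.38
ee_pos: [0.5686, -0.2858, 0.1381]
orientation: [[0.997, 0.073, -0.002], [0.073, -0.997, 0.001], [-0.002, -0.001, -1.0]]
wrist_force: [-4.3, 1.5, 12.3]
opening: 0.002
grasp_force: 5.9
```

>>> apply_moves:
  steps: [0,0,0.05,0,0,0,0,0,0,0,0,0,0,0,0]

```text
time: 13.63
ee_pos: [0.5686, -0.2858, 0.1381]
orientation: [[0.997, 0.073, -0.002], [0.073, -0.997, 0.001], [-0.002, -0.001, -1.0]]
wrist_force: [-10.0, 4.6, 24.8]
opening: 0.004
grasp_force: 12.4
```

>>> apply_moves:
  steps: [0,0,0.05,0,0,0,0,0,0,0,0,0,0,0,0]

```text
time: 13.88
ee_pos: [0.5687, -0.2859, 0.1379]
orientation: [[0.997, 0.073, -0.001], [0.073, -0.997, 0.001], [-0.001, -0.001, -1.0]]
wrist_force: [-15.6, 7.1, 37.1]
opening: 0.001
grasp_force: 18.8
```

>>> apply_moves:
  steps: [0,0,-0.2,0,0,0,0,-0.8,0,0,0,0,-0.9,0,0,0,0,-0.9,0,0,-0.3,-0.9,0,0,0,-0.3,-0.9,0,0,0,-0.3,-0.9,0,0,0,-0.3,-0.9,0,0,0,-0.3,-0.9,0,0,0,0,0,0,0,0]

```text
time: 14.72
ee_pos: [0.4938, -0.1036, 0.2448]
orientation: [[0.997, 0.082, -0.004], [0.082, -0.997, 0.003], [-0.003, -0.003, -1.0]]
wrist_force: [0.1, 0.6, -0.4]
opening: -0.006
grasp_force: 0.0
```

```bash
python3 - <<'E'
from h import *
snap('scene','scene11'); snap('top','top11')
w=(.05,.95)
for f,x0 in(('top11',(.5705,-.2875,.073)),('scene11',(.569,-.284,.073))):
  for s in(.7,1.2): print(f,fitrect(f,x0,.108,{'+x':w,'-x':w,'-y':(.72,.97)},sig=s), 'all',fitrect(f,x0,.108,{'+x':w,'-x':(.55,.95),'+y':w,'-y':(.75,.97)},sig=s))
rd=lambda f:cv2.cvtColor(cv2.imread(f'pics/{f}.png'),cv2.COLOR_BGR2GRAY)
th=np.radians(4.2)
def prof(f0,f1,c,pts):
    W=lambda x,y,z:[c[0]+x*np.cos(th)-y*np.sin(th),c[1]+x*np.sin(th)+y*np.cos(th),z]
    for f in(f0,f1):
        q=proj(f1,[W(*p) for p in pts]).astype(np.float32); print(f,cv2.remap(rd(f),q[None,:,0].copy(),q[None,:,1].copy(),1)[0])
ys=np.arange(-.08,-.030,.002); print('catch',(ys*1e3).round().astype(int))
for x in(-.01,.01): prof('top1','top11',(.5706,-.2875),[(x,y,.125) for y in ys])
for x in(-.01,.01): prof('scene1','scene11',(.5685,-.2847),[(x,y,.125) for y in ys])
xs=np.arange(.048,.070,.0015); print('+x edge',(xs*1e4).round().astype(int))
for y in(-.03,.0,.03): prof('top1','top11',(.5706,-.2875),[(x,y,.1) for x in xs]);prof('top1','top11',(.5706,-.2875),[(x,y,.108) for x in xs])
go(.5,.0,.3,4)
E
```

```text
top11 (array([ 0.5833, -0.2866]), np.float64(3.866243298234252), np.float64(-75.33930969238281)) all (array([ 0.5726, -0.2848]), np.float64(9.313140128365959), np.float64(-60.03140640258789))
top11 (array([ 0.5717, -0.2848]), np.float64(6.455023213597873), np.float64(-28.902000427246094)) all (array([ 0.5729, -0.2846]), np.float64(9.315305733119956), np.float64(-42.09426498413086))
scene11 (array([ 0.5706, -0.2842]), np.float64(3.9825670636534203), np.float64(-50.60994338989258)) all (array([ 0.5704, -0.2812]), np.float64(4.85469090560065), np.float64(-70.53153991699219))
scene11 (array([ 0.5707, -0.2848]), np.float64(3.423688445550741), np.float64(-34.64283752441406)) all (array([ 0.5704, -0.2814]), np.float64(4.720122549639676), np.float64(-48.631736755371094))
catch [-80 -78 -76 -74 -72 -70 -68 -66 -64 -62 -60 -58 -56 -54 -52 -50 -48 -46
 -44 -42 -40 -38 -36 -34 -32]
top1 [ 69  70  71  76 126 172 126 102 100  99  98 101 123 164 160 144 144 144
 145 129 129 166 237 237 236]
top11 [ 71  71  70  76 125 171 125 102 101 100  99 102 123 164 161 145 145 144
 144 129 135 160 161 162 163]

[... 1039 characters left out ...]
6 173 164 164 165 166 187]
top11 [128 153 162 165 166 165 164 164 164 165 166 165 165 165 186]
top1 [212 231 240 240 239 233 214 188 174 165 165 165 166 188 210]
top11 [129 150 164 165 165 163 163 163 164 165 165 165 165 187 211]
top1 [165 213 231 239 239 239 237 227 210 179 166 167 168 171 197]
top11 [168 168 168 168 169 170 171 170 170 167 167 167 168 171 198]
top1 [188 221 241 241 240 238 225 208 179 167 166 166 170 196 213]
top11 [169 168 168 168 172 178 182 182 171 167 166 167 171 197 213]
t 14.8167 p [ 0.4959 -0.1097  0.2453] yaw 4.378656252258346 open -0.0012360622559820227 gf 0.0 F [ 0.6371 -1.0207 -0.2678]
units at present yaw [ 0.31   -2.7278 -1.3665] turn units 0.09466406306458652
```

```bash
python3 -c "
from plant import manip
print(manip.job_done())"
```

```text
the job is handed in; nothing more can be done
None
```

The job is handed in, but no verdict came back. The vial stands upright in the tray with the other vial left in place. The cover lies flush and flat on the block, its bar top measured at 138 mm, which is the seated height. The catch is back at its closed position in both camera views, and the arm is clear of everything.

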